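Set up the hooping station and hold its hoop open

TASK

Get the hooping station ready for the next garment: thread the orange collar and then the blue collar onto the station's upright steel post, each fully home, the blue one resting on the orange one. Then take the green hinged hoop by its orange bar handle, swing it up to 45 degrees (level with the orange line on the white gauge plate) and hold it there: it falls shut if let go, so finish with the gripper still holding it up. Do not disturb the other things on the table.

Things in the scene. Friction and masses are not known exactly. Their poses are not given: they have to be found in the camera images.
- station: Hooping station, fixed; place and yaw vary. Origin on the table, x away from the robot at yaw 0, y left, z up. Grey plate 20 mm thick, x -60..125, y -180..180 mm. Steel post at (0,-125). Black lower hoop (top 42 mm above table), green hinged hoop over it, both centred on y 60. Two hinge blocks at x 103, 60 mm tall. White upright gauge plate 5 mm thick at y 170, x -55..110, top at 190 mm.
- post_foot (a point): Foot of the upright steel post: centre of the post at the top face of the base plate, 20 mm above the table. Axes as the station's. The post is 14 mm in diameter.
- post_tip (a point): Tip of the same post, 55 mm above post_foot; the top 7 mm taper to 6 mm in diameter.
- collar_orange: Loose orange plastic ring, outer diameter 56 mm, hole 20 mm, 20 mm tall, about 60 g, lying flat on the table at the start. Origin at the centre of its underside, z along its axis.
- collar_blue: Loose blue plastic ring, outer diameter 44 mm, hole 20 mm, 20 mm tall, about 40 g, lying flat on the table at the start (the two collars' places may be swapped). Origin at the centre of its underside, z along its axis.
- hoop (a joint): Opening angle (rad) of the green hinged hoop: 0 shut (level), growing as its handle side goes up and away from the robot; 45 degrees is 0.785; stop at 1.35. Rounded square frame 138 x 170 mm, 10 mm thick, about 0.37 kg with its handle. It always falls shut by its own weight when let go; holding it takes about 1 to 2 N at the bar.
- hoop_hinge (a point): Middle of the hoop's hinge axis, 50 mm above the table, at (100, 60) mm in the station frame. The axis runs along the station's y. This frame turns with the hoop. An orange line on the gauge plate's faces runs through the axis at 45 degrees, up towards the robot.
- grip_bar (a point): Orange round bar handle on the hoop's robot side: 12 mm diameter, 114 mm long, along the station's y, on two 10 mm wide arms 52 mm either side of its middle. Origin at the middle: 215 mm from the hinge axis, 65 mm out from the hoop frame's edge, 50 mm above the bare table when shut (plate edge 55 mm away). Fixed to the hoop: turns with it, smooth and round, so it can roll between gripping fingers.
- tape_roll: Bystander: loose roll of pale tape, 84 mm in diameter, 24 mm tall, lying flat. Leave alone. Origin: centre of underside.
- cone_yellow: Bystander: loose yellow thread cone, 66 mm in diameter, 115 mm tall, upright. Leave alone. Origin: centre of underside.
- cone_navy: Bystander: loose blue thread cone, 66 mm in diameter, 115 mm tall, upright. Leave alone. Origin: centre of underside.
- pen_pot: Bystander: loose black pot of pens, 72 mm in diameter, 140 mm tall with the pens. Leave alone. Origin: centre of underside.
- bobbin_jar: Bystander: loose clear jar with a blue cap, 64 mm in diameter, 70 mm tall. Leave alone. Origin: centre of underside.
- needle_case: Bystander: loose flat red-and-white case 30 x 90 x 16 mm (long side along its y). Leave alone. Origin: centre of underside.
- spare_hoop: Bystander: loose small green hoop 120 x 120 x 12 mm with a metal tab, lying flat. Leave alone. Origin: centre of underside.
Not all that is in view belongs to the job. Several things have the shape of the collar_blue; the one meant has the colours described above. There is more than one size of the collar_orange; the one meant has the size given above.

How it is judged:
On the way, in this order (a step that is already met when the one before it is completed fails the run):
1. the orange collar is fully home on the post and let go (z of collar_orange in the frame of post_foot between -0.003 and 0.003 m and horizontal distance between collar_orange and post_foot below 0.006 m and angle between collar_orange's own z axis and vertical below 0.12 rad and contact force between the fingers and collar_orange below 0.1 N), for 0.2 s.
2. the blue collar is fully home on top of the orange one and let go (all of step 1 and z of collar_blue in the frame of post_foot between 0.017 and 0.023 m and horizontal distance between collar_blue and post_foot below 0.006 m and angle between collar_blue's own z axis and vertical below 0.12 rad and contact force between the fingers and collar_blue below 0.1 N), for 0.2 s.
At the end, for the whole second after the job is handed in: Orange collar within 3 mm of the plate, blue within 3 mm of the orange, both level, on the post (6 mm), at rest, not touched by the fingers. Hoop still (0.05 rad/s) at 45 degrees within 0.1 rad, carried by the fingers (over 0.5 N) and nothing else. Program ends while holding (all of step 2 and value of joint hoop between 0.685 and 0.885 rad and velocity of joint hoop between -0.05 and 0.05 rad/s and contact force between the fingers and hoop above 0.5 N and contact force between hoop and tape_roll below 0.05 N and contact force between hoop and cone_yellow below 0.05 N and contact force between hoop and cone_navy below 0.05 N and contact force between hoop and pen_pot below 0.05 N and contact force between hoop and bobbin_jar below 0.05 N and contact force between hoop and needle_case below 0.05 N and contact force between hoop and spare_hoop below 0.05 N and linear speed of each of collar_orange, collar_blue below 0.02 m/s); the arm keeps its last pose, push and grip.
It fails at once if a bystander is pushed more than 30 mm or tipped over (distance of any of tape_roll, cone_yellow, cone_navy, pen_pot, bobbin_jar, needle_case, spare_hoop from where it was at the start of the episode above 0.03 m or angle between any of tape_roll, cone_yellow, cone_navy, pen_pot, bobbin_jar, needle_case, spare_hoop's own z axis and vertical above 0.5 rad).
It also fails if it takes over 61 s, if anything falls off the work surface, if the arm or the gripper's body presses on something with over 40 N, if the wrist force passes 120 N, or if a joint passes its speed limit or range.

ROBOT

A 6-joint arm with a two-finger parallel gripper is mounted at the origin on the work surface. World frame = base frame: x ahead of the robot, y to its left, z up, the work surface at z = 0. Lengths are in m, angles in rad, forces in N, time in s.
With the tool pointing down it reaches from about 0.35 to 0.725 m from the base axis. Payload 6 kg.
Tool frame: the origin (TCP) lies at the very end of the fingers, on their centre line; the grasp point (between the pads) lies 19 mm behind it (robot.tcp_to_grasp is the distance from the TCP to the grasp point, in m); z points along the fingers, y is the line along which they close (so a half turn about z gives the same grasp; the last joint's range is limited). The gripper opens to 85 mm and grips with 20 to 120 N. Pads are 22 mm wide; open, the fingers measure 114 mm over their backs; the gripper's body (76 mm by 85 mm) begins 54 mm behind the grasp point. The pads swing forward as they close: fully open they stand 13 mm farther back than shut.
Start: joints at [1.566, 0.04, 0.085, 0, -1.615, -0.334], TCP at [0.199, 0.566, 0.231] pointing down, gripper open.
Joint ranges: [-2.56, 2.56], [-1.29, 2.01], [-1.08, 1.49], [-3.29, 1.98], [-2.81, -0.18], [-2.99, 2.99]. Speed limits (rad/s): [2.57, 2.57, 3.01, 3.14, 3.14, 3.14].

INTERFACE

Orientations are given as a unit quaternion [x, y, z, w].
In Python, from bench import robot gives the robot as it stands.
- The arm moves only by the shell command python3 -m inch 'ROWS'. ROWS is JSON, a list of rows, each a list of 3 entries, a list of its own where there are three numbers: the shift along the tool's x, y, z in m, then the turn, a rotation vector about the tool's x, y, z in degrees, then the gripper's target within -1 to 1 (fully open at 1, half-way at 0, shut at -1). In form: [[[dx, dy, dz], [wx, wy, wz], jaw], ...]. A call has 1 to 20 rows; each row is the pose to reach, as a shift and turn from the pose commanded when the call began, along the tool's axes at that moment; what a row does not reach only later rows make up. A row lasts 1/8 s, in which the tool goes at most 62.5 mm and 10.7 degrees, less where a joint would pass 70% of its speed; a pose out of reach is approached as far as the arm can. A call with a gripper value outside its range is refused whole. The fingers move at their own pace and stop on an object; the grip force is fixed at half the most. Time passes only in rows, so rows that repeat a pose let the fingers close. It gives the time, the measured TCP pose, the force, the opening and the grip force at its end, in the units of the state.
- robot.get_obs(): the state, without advancing time (a new reading comes with each control period).
- robot.camera(name): name is "scene" or "top" or "wrist"; returns a dict with "frame" (400x640x3 uint8, red, green, blue), "z_map" (400x640 float32, m along the optical axis (not along the pixel's ray), 0 where there is no reading), "K" (3x3 intrinsics, pixels), "dist" ([k1, k2, p1, p2, k3] as OpenCV has them; the pictures are not rectified), "camera_from_world" (4x4, takes a point from world to camera coordinates). Camera axes: x right, y down, z forward; pixel columns grow to the right and rows downward; lengths in m; the calibration is good to about 2 mm. A picture is of the moment at which its call begins.
- robot.sign_off(): hands the job in; it is judged then, once.
The state is a dict: "t": time; "joint_pos": joint angles; "qd": joint speeds; "tau": joint torques, N m; "ee_pos": TCP position; "tcp_rot": TCP orientation; "ft_force": force on the tool from outside, world axes, zero at the start; "torque": the same for the moment, N m; "grip_width": finger opening in m; "finger_force": force on a finger pad.
Only numpy, scipy, OpenCV 4.12 (cv2) and the standard library are available. Lean on these libraries where they do the work, as an engineer would, in place of code of your own. Each camera call takes 0.05 s, during which the arm holds its last target. There are 200 camera calls.

## Working session

There is one attempt and no reset: what is moved stays moved. The work goes in short steps, Python scripts to look and compute and a shell command to move; the robot and the scene stay as the last step left them, time stands still between calls to the robot, and variables do not carry over. Pictures are saved under pics/ and viewed, at most 10 in all, crops included, and the job is handed in when it is done.

```bash
ls; mkdir -p pics
cat > h.py <<'E'
import numpy as np,cv2
from bench import robot
def cam(n):
    c=robot.camera(n); return c
def save(c,f,crop=None,s=1):
    im=c['frame'][:,:,::-1]
    if crop: x0,y0,x1,y1=crop; im=im[y0:y1,x0:x1]
    cv2.imwrite('pics/'+f,cv2.resize(im,None,fx=s,fy=s))
def ray(c,uv):
    p=cv2.undistortPoints(np.float64(uv).reshape(-1,1,2),np.array(c['K']),np.array(c['dist'])).reshape(-1,2)
    T=np.array(c['camera_from_world']);R,t=T[:3,:3],T[:3,3]
    return -R.T@t,np.c_[p,np.ones(len(p))]@R
def onz(c,uv,z):
    o,d=ray(c,uv); return o+d*((z-o[2])/d[:,2])[:,None]
def bydepth(c,uv):
    o,d=ray(c,uv); uv=np.int32(np.round(uv)).reshape(-1,2)
    return o+d*c['z_map'][uv[:,1],uv[:,0]][:,None]
def tri(c1,u1,c2,u2):
    o1,d1=ray(c1,u1);o2,d2=ray(c2,u2);d1=d1[0]/np.linalg.norm(d1[0]);d2=d2[0]/np.linalg.norm(d2[0])
    s=np.linalg.lstsq(np.c_[d1,-d2],o2-o1,rcond=None)[0]
    a,b=o1+s[0]*d1,o2+s[1]*d2
    return (a+b)/2,np.linalg.norm(a-b)
def proj(c,P):
    T=np.array(c['camera_from_world']);r=cv2.Rodrigues(T[:3,:3])[0]
    return cv2.projectPoints(np.float64(P).reshape(-1,3),r,T[:3,3],np.array(c['K']),np.array(c['dist']))[0].reshape(-1,2)
E
python3 - <<'E'
from h import *
import pickle
for n in('scene','top','wrist'):
    c=cam(n);save(c,n+'0.png');pickle.dump(c,open(n+'0.pkl','wb'))
    T=np.array(c['camera_from_world']);print(n,-T[:3,:3].T@T[:3,3],T[2,:3])
a,b=[cv2.imread(f'pics/{n}0.png') for n in('scene','top')]
o=robot.get_obs();print({k:np.round(v,3) for k,v in o.items()})
E
```

```text
pics
scene [ 1.09218479 -0.6883282   1.16225918] [-0.40413424  0.50249794 -0.76431102]
top [0.41169664 0.0190164  1.46242262] [ 0.06976454 -0.00840386 -0.99752809]
wrist [0.27559443 0.53695619 0.37222068] [-0.29642367  0.10422372 -0.94935263]
{'t': np.float64(0.15), 'joint_pos': array([ 1.566,  0.041,  0.084, -0.   , -1.616, -0.334]), 'qd': array([-0.002, -0.   ,  0.003,  0.003,  0.002,  0.   ]), 'tau': array([-2.0000e-03, -3.6863e+01,  3.4769e+01,  6.9360e+00, -4.0000e-03,
        0.0000e+00]), 'ee_pos': array([0.199, 0.566, 0.23 ]), 'tcp_rot': array([ 0.986, -0.169, -0.   ,  0.001]), 'ft_force': array([-0.53 , -0.173, -0.991]), 'torque': array([ 0.029, -0.008, -0.021]), 'finger_force': np.float64(0.0), 'grip_width': np.float64(0.085)}
```

View pics/top0.png

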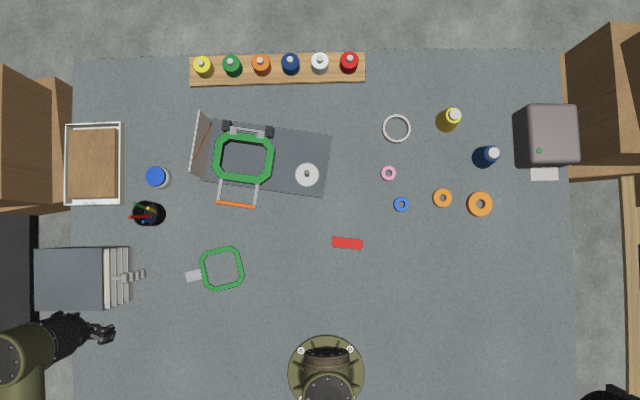

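View pics/scene0.png

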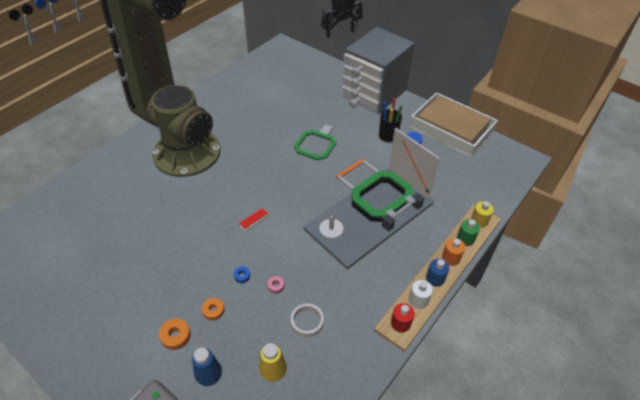

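The top view shows orange rings at (443,198) and (480,204), a blue ring at (401,204), a pink ring of the same shape at (388,173), the post at (307,174), the bar at (236,204) and the red needle case at (347,243). The scene view shows the orange rings at (213,308) and (174,333), the blue ring at (242,274), the pink ring at (276,284), and the post at (331,225) on a white disc. I'll choose the orange ring by its 56 mm diameter and the blue one by its colour, so I measure both next.

Run:
```python
from h import *
import pickle
C={n:pickle.load(open(n+'0.pkl','rb')) for n in('scene','top')}
print(C['top']['K'],C['top']['dist'])
def blobs(n,lo,hi,amin=25):
    hsv=cv2.cvtColor(C[n]['frame'],cv2.COLOR_RGB2HSV);m=cv2.inRange(hsv,lo,hi)
    cs,_=cv2.findContours(m,cv2.RETR_EXTERNAL,cv2.CHAIN_APPROX_NONE)
    return [c for c in cs if cv2.contourArea(c)>amin]
for nm,lo,hi in(('orange',(8,150,120),(20,255,255)),('blue',(104,150,120),(118,255,255))):
  for n in C:
    for c in blobs(n,lo,hi):
        P=onz(C[n],c.reshape(-1,2).astype(float),0.02 if n=='top' else .01)
        (cx,cy),(w,h),a=cv2.minAreaRect(P[:,:2].astype(np.float32)*1000)
        (u,v),_,_=cv2.minAreaRect(c)
        print(nm,n,'px',round(u),round(v),'xy',round(cx),round(cy),'size',round(w),round(h),'ang',round(a))
def dep(n,uv):return np.round(bydepth(C[n],np.float64(uv))*1000)
print('tri post', )
print('post depth scene',dep('scene',[[331,214],[331,216],[331,220],[331,226]]))
print('post top',dep('top',[[307,174],[306,173],[308,175],[312,180]]))
# crops
a=cv2.resize(cv2.cvtColor(C['top']['frame'][150:220,370:500],cv2.COLOR_RGB2BGR),None,fx=4,fy=4,interpolation=2)
b=cv2.resize(cv2.cvtColor(C['scene']['frame'][200:245,300:362],cv2.COLOR_RGB2BGR),(400,290),interpolation=2)
d=cv2.resize(cv2.cvtColor(C['top']['frame'][100:220,185:335],cv2.COLOR_RGB2BGR),(375,300),interpolation=2)
im=np.zeros((600,800,3),np.uint8);im[:280,:520]=a;im[300:590,:400]=b;im[300:600,410:785]=d
cv2.imwrite('pics/crop1.png',im)
```

```text
[[503.344015     0.         318.91098989]
 [  0.         503.344015   195.19805103]
 [  0.           0.           1.        ]] [-0.11074544  0.          0.          0.          0.        ]
orange scene px 173 333 xy 467 -459 size 71 74 ang 71
orange scene px 212 308 xy 491 -350 size 52 56 ang 58
orange scene px 454 252 xy 885 195 size 52 87 ang 25
orange scene px 351 168 xy 468 278 size 91 9 ang 80
orange top px 235 204 xy 494 248 size 114 9 ang 80
orange top px 480 204 xy 476 -460 size 69 67 ang 88
orange top px 442 198 xy 496 -348 size 50 50 ang 88
orange top px 260 62 xy 912 168 size 51 49 ang 88
blue scene px 242 274 xy 476 -228 size 41 41 ang 39
blue scene px 439 267 xy 878 124 size 43 39 ang 30
blue scene px 415 136 xy 550 540 size 31 54 ang 81
blue top px 155 176 xy 582 482 size 54 53 ang 88
blue top px 290 62 xy 910 81 size 47 46 ang 88
tri post
post depth scene [[542.  78.  23.]
 [573.  35.  79.]
 [574.  35.  62.]
 [577.  32.  39.]]
post top [[569.  39.  75.]
 [571.  41.  76.]
 [569.  36.  45.]
 [557.  26.  21.]]
```

View pics/crop1.png

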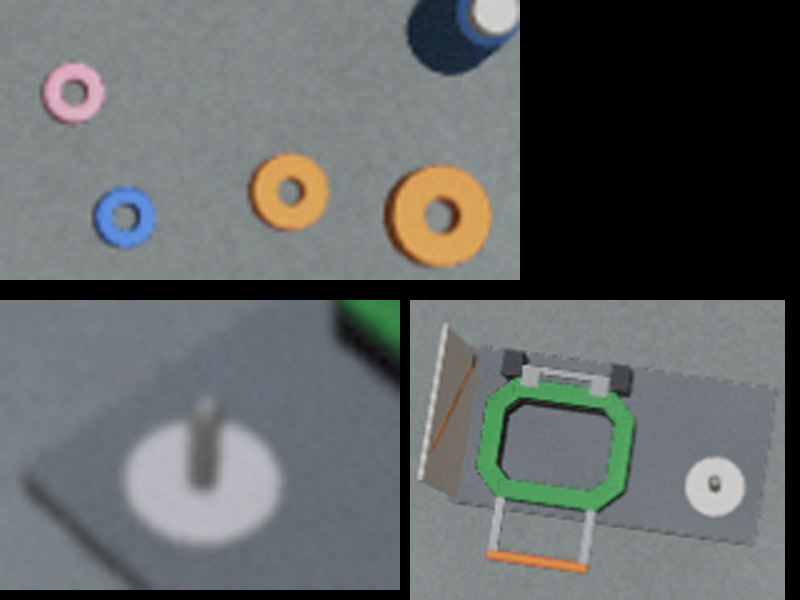

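The crop confirms the choice. The 50–56 mm orange ring at top (442,198) is the collar, and the ~70 mm one at (480,204) is the decoy. The blue ring at (401,204) is the target and the pink one is a decoy. I move the wrist camera over the collars, turning the tool to the yaw the bar will need.

```bash
cat > see.py <<'E'
import sys,pickle
from h import *
c=cam('wrist');pickle.dump(c,open(sys.argv[1]+'.pkl','wb'));save(c,sys.argv[1]+'.png')
E
python3 -m inch '[[[0.375,0.309,-0.02],[0,0,80],1],[[0.375,0.309,-0.02],[0,0,80],1],[[0.375,0.309,-0.02],[0,0,80],1],[[0.375,0.309,-0.02],[0,0,80],1],[[0.375,0.309,-0.02],[0,0,80],1],[[0.375,0.309,-0.02],[0,0,80],1],[[0.375,0.309,-0.02],[0,0,80],1],[[0.375,0.309,-0.02],[0,0,80],1],[[0.57,0.74,-0.02],[0,0,80],1],[[0.57,0.74,-0.02],[0,0,80],1],[[0.57,0.74,-0.02],[0,0,80],1],[[0.57,0.74,-0.02],[0,0,80],1],[[0.57,0.74,-0.02],[0,0,80],1],[[0.57,0.74,-0.02],[0,0,80],1],[[0.57,0.74,-0.02],[0,0,80],1],[[0.57,0.74,-0.02],[0,0,80],1],[[0.57,0.74,-0.02],[0,0,80],1],[[0.57,0.74,-0.02],[0,0,80],1],[[0.57,0.74,-0.02],[0,0,80],1]]'
python3 see.py w1
cat > fit.py <<'E'
from h import *
OR=((8,130,100),(20,255,255));BL=((103,110,90),(120,255,255))
def hole(c,col,near,zt):
    """top-rim hole + outline centres on plane zt, nearest to xy"""
    m=cv2.inRange(cv2.cvtColor(c['frame'],cv2.COLOR_RGB2HSV),*col)
    cs,_=cv2.findContours(m,cv2.RETR_EXTERNAL,cv2.CHAIN_APPROX_NONE)
    out=[]
    for k in cs:
        if cv2.contourArea(k)<150: continue
        (u,v),_,_=cv2.fitEllipse(k)
        P=onz(c,k.reshape(-1,2).astype(float),zt)[:,:2]
        (cx,cy),(a,b),_=cv2.fitEllipse((P*1000).astype(np.float32))
        out.append((np.hypot(cx/1000-near[0],cy/1000-near[1]),cx,cy,a,b,u,v,k))
    return min(out,key=lambda o:o[0])
E
python3 - <<'E'
from fit import *
import pickle
c=pickle.load(open('w1.pkl','rb'))
for col,n in((OR,(.495,-.349)),(BL,(.476,-.228))):
    r=hole(c,col,n,.02);print(np.round(r[:7],3))
    k=r[7].reshape(-1,2);x0,y0=k.min(0);x1,y1=k.max(0)
    m=np.zeros(c['z_map'].shape,np.uint8);cv2.drawContours(m,[r[7]],-1,1,-1);m=cv2.erode(m,np.ones((3,3)))
    uv=np.argwhere(m)[:,::-1];P=bydepth(c,uv.astype(float));top=P[(P[:,2]>.015)&(P[:,2]<.03)]
    print('depth top z',np.median(top[:,2]),'mid',(top[:,:2].max(0)+top[:,:2].min(0))/2,'ext',np.ptp(top[:,:2],axis=0))
E
```

```text
t: 2.52
ee_pos: [0.4912, -0.3206, 0.2517]
tcp_rot: [-0.647, 0.762, -0.0, 0.0]
ft_force: [0.3, 1.0, 0.1]
grip_width: 0.0856
finger_force: 0.0
[ 5.00000e-03  4.95274e+02 -3.54055e+02  5.32400e+01  5.41340e+01
  3.13304e+02  1.34246e+02]
depth top z 0.019363986749175277 mid [ 0.49534304 -0.35407406] ext [0.05162381 0.05253767]
[ 9.00000e-03  4.80093e+02 -2.35839e+02  4.17270e+01  4.77280e+01
  3.43794e+02  2.35043e+02]
depth top z 0.019375581906612677 mid [ 0.48011939 -0.23341867] ext [0.03977091 0.04082684]
```

View pics/w1.png

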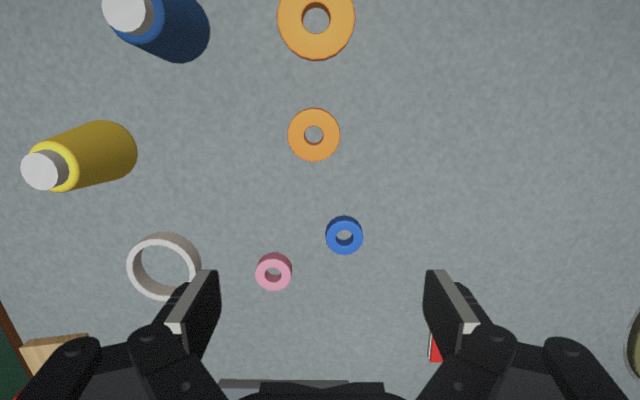

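The wrist view shows the orange collar at (313,134), blue at (344,235), pink at (273,271) and the big orange decoy at (316,17). Collar tops measure 19.4 mm, which fits the text. I go closer over the orange one for a second view.

```bash
cat > go.py <<'E'
import sys
from h import *
from scipy.spatial.transform import Rotation as Ro
o=robot.get_obs();R=Ro.from_quat(o['tcp_rot']).as_matrix();p=np.array(o['ee_pos'])
for a in sys.argv[1:]:
    t=np.array(list(map(float,a.split(','))));print(t,'->',np.round(R.T@(t-p),4))
E
python3 -m inch '[[[0.032,-0.0095,0.15],[0,0,0],1],[[0.032,-0.0095,0.15],[0,0,0],1],[[0.032,-0.0095,0.15],[0,0,0],1],[[0.032,-0.0095,0.15],[0,0,0],1],[[0.032,-0.0095,0.15],[0,0,0],1]]'
python3 see.py w2
python3 - <<'E'
from fit import *
import pickle
c1=pickle.load(open('w1.pkl','rb'));c=pickle.load(open('w2.pkl','rb'))
def holec(c,near):
    m=cv2.inRange(cv2.cvtColor(c['frame'],cv2.COLOR_RGB2HSV),*OR)
    cs,h=cv2.findContours(m,cv2.RETR_CCOMP,cv2.CHAIN_APPROX_NONE)
    L=[]
    for k,hh in zip(cs,h[0]):
        if hh[3]>=0 and cv2.contourArea(k)>30:
            (u,v),ax,_=cv2.fitEllipse(k);p=onz(c,[[u,v]],.0195)[0];L.append((np.hypot(*(p[:2]-near)),u,v,p,ax))
    return min(L,key=lambda q:q[0])
n=np.array([.495,-.352]);a=holec(c1,n);b=holec(c,n);print(a,b)
print('tri',tri(c1,[a[1:3]],c,[b[1:3]]))
r=hole(c,OR,n,.0195);print(np.round(r[1:7],1))
E
python3 go.py 0.495,-0.353,0.000
```

```text
t: 3.2
ee_pos: [0.4962, -0.3546, 0.1038]
tcp_rot: [-0.647, 0.762, -0.002, 0.0]
ft_force: [-0.2, -0.2, -0.0]
grip_width: 0.0859
finger_force: 0.0
(np.float64(0.002719015361000267), 313.3806457519531, 134.08380126953125, array([ 0.49508739, -0.35471761,  0.0195    ]), (18.331653594970703, 19.58816909790039)) (np.float64(0.0053819472031389716), 324.1551513671875, 208.6697235107422, array([ 0.49467862, -0.35737234,  0.0195    ]), (20.79199981689453, 27.67220115661621))
tri (array([ 0.49548405, -0.35317343,  0.007453  ]), np.float64(0.0003162031541772045))
[ 494.9 -355.7   53.6   57.5  324.3  209.5]
[ 0.495 -0.353  0.   ] -> [-0.0016  0.0021  0.1042]
```

```bash
python3 -m inch '[[[-0.0005,0.002,0.06],[0,0,0],1],[[-0.0005,0.002,0.1],[0,0,0],1],[[-0.0005,0.002,0.105],[0,0,0],1],[[-0.0005,0.002,0.105],[0,0,0],-1],[[-0.0005,0.002,0.105],[0,0,0],-1],[[-0.0005,0.002,0.105],[0,0,0],-1],[[-0.0005,0.002,0.105],[0,0,0],-1],[[-0.0005,0.002,0.105],[0,0,0],-1],[[-0.0005,0.002,0.105],[0,0,0],-1]]'
```

```text
t: 4.38
ee_pos: [0.4955, -0.3549, 0.0004]
tcp_rot: [-0.647, 0.763, -0.003, 0.001]
ft_force: [0.6, 0.6, 7.8]
grip_width: 0.0541
finger_force: 63.4
```

```bash
python3 -m inch '[[[0,0,-0.06],[0,0,0],-1],[[0,0,-0.12],[0,0,0],-1],[[0,0,-0.17],[0,0,0],-1],[[-0.46,-0.01,-0.2],[0,0,0],-1],[[-0.46,-0.01,-0.2],[0,0,0],-1],[[-0.46,-0.01,-0.2],[0,0,0],-1],[[-0.46,-0.01,-0.2],[0,0,0],-1],[[-0.46,-0.01,-0.2],[0,0,0],-1],[[-0.46,-0.01,-0.2],[0,0,0],-1],[[-0.46,-0.01,-0.2],[0,0,0],-1],[[-0.46,-0.01,-0.2],[0,0,0],-1],[[-0.46,-0.01,-0.2],[0,0,0],-1],[[-0.46,-0.01,-0.2],[0,0,0],-1]]'
python3 see.py w3
```

```text
t: 6.0
ee_pos: [0.5784, 0.0976, 0.197]
tcp_rot: [-0.646, 0.763, -0.0, 0.0]
ft_force: [-0.5, 0.6, -1.3]
grip_width: 0.0543
finger_force: 63.6
```

View pics/w3.png

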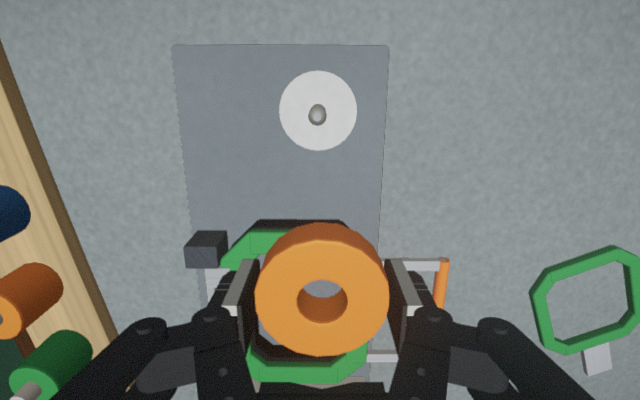

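The wrist view shows the white disc at (318,110) with the post on it, the orange collar level in the fingers at (322,290), and the bar's visible end at (442,280). I measure the post and the collar's offset in the hand.

```bash
cat > held.py <<'E'
from fit import *
def held(c,col,tcp):
    m=cv2.inRange(cv2.cvtColor(c['frame'],cv2.COLOR_RGB2HSV),*col)
    cs,_=cv2.findContours(m,cv2.RETR_EXTERNAL,cv2.CHAIN_APPROX_NONE)
    best=max((k for k in cs if cv2.contourArea(k)>1500),key=lambda k:k[:,0,1].mean() if abs(k[:,0,0].mean()-322)<60 else -1)
    mm=np.zeros_like(m);cv2.drawContours(mm,[best],-1,1,-1);mm&=(m>0).astype(np.uint8)
    uv=np.argwhere(mm)[:,::-1].astype(float);P=bydepth(c,uv)
    zt=np.percentile(P[:,2],90);s=np.abs(P[:,2]-zt)<.0025
    Q=P[s];hull=cv2.convexHull((Q[:,:2]*1000).astype(np.float32))
    (x,y),r=cv2.minEnclosingCircle(hull);e=cv2.fitEllipse(hull)
    A=np.c_[Q,np.ones(len(Q))];co=np.linalg.lstsq(A[:,[0,1,3]],Q[:,2],rcond=None)[0]
    print('held top z',zt,'circle',x,y,r,'ell',e,'slope',co[:2],'tcp',tcp)
def post(c):
    o=robot.get_obs()
    hsv=cv2.cvtColor(c['frame'],cv2.COLOR_RGB2HSV);m=cv2.inRange(hsv,(0,0,190),(180,40,255))
    cs,_=cv2.findContours(m,cv2.RETR_EXTERNAL,cv2.CHAIN_APPROX_NONE)
    k=max((k for k in cs if cv2.contourArea(k)>1000),key=lambda k:-abs(k[:,0,0].mean()-318)-abs(k[:,0,1].mean()-110))
    e=cv2.fitEllipse(onz(c,k.reshape(-1,2).astype(float),.02)[:,:2].astype(np.float32)*1000);print('disc',e)
    mm=np.zeros_like(m);cv2.drawContours(mm,[k],-1,1,-1)
    P=bydepth(c,np.argwhere(mm)[:,::-1].astype(float))
    print('disc z',np.median(P[:,2]))
    for lo,hi in((.03,.045),(.045,.06),(.06,.07),(.071,.09)):
        s=P[(P[:,2]>lo)&(P[:,2]<hi)];print(lo,len(s),np.round(s.mean(0)*1000,1) if len(s) else '',np.round(s.max(0)*1000,1) if len(s) else '')
E
python3 - <<'E'
from held import *
import pickle
c=pickle.load(open('w3.pkl','rb'))
held(c,OR,robot.get_obs()['ee_pos']);post(c)
E
```

```text
held top z 0.21653548126666552 circle 578.8690795898438 98.16568756103516 28.09664535522461 ell ((578.8511352539062, 98.14801025390625), (55.112396240234375, 55.86555099487305), 150.0098114013672) slope [-0.0018181   0.00538477] tcp [0.57840647 0.09727364 0.19695043]
disc ((572.675048828125, 37.600807189941406), (66.5348892211914, 66.60627746582031), 17.553720474243164)
disc z 0.01994326549546588
0.03 11 [569.9  32.4  37.6] [574.5  36.2  43.5]
0.045 17 [571.4  32.3  51.1] [577.7  38.7  58.8]
0.06 107 [572.6  36.3  67.9] [579.6  44.3  69.9]
0.071 137 [572.8  37.6  73.2] [577.7  42.3  75.6]
```

Post is at (572.8, 37.6) mm with its tip at 75 mm, and the collar sits at TCP +(0.5, 0.9) mm. Next I move over the post and check the pose.

```bash
python3 -m inch '[[[0.061,-0.004,0],[0,0,0],-1],[[0.061,-0.004,0.05],[0,0,0],-1],[[0.061,-0.004,0.095],[0,0,0],-1],[[0.061,-0.004,0.095],[0,0,0],-1],[[0.061,-0.004,0.095],[0,0,0],-1],[[0.061,-0.004,0.095],[0,0,0],-1]]'
python3 see.py w4
python3 - <<'E'
from held import *
import pickle
held(pickle.load(open('w4.pkl','rb')),OR,robot.get_obs()['ee_pos'])
E
python3 go.py 0.5723,0.0367,0.0204
```

```text
t: 6.8
ee_pos: [0.5737, 0.0377, 0.1042]
tcp_rot: [-0.647, 0.763, -0.001, 0.002]
ft_force: [0.6, -0.2, -0.5]
grip_width: 0.0538
finger_force: 63.6
held top z 0.12371281478010963 circle 573.9503173828125 38.06132507324219 28.215770721435547 ell ((573.9407958984375, 38.13338088989258), (55.03544235229492, 56.03041076660156), 170.517578125) slope [0.00166157 0.00640538] tcp [0.57347106 0.03777643 0.10379579]
[0.5723 0.0367 0.0204] -> [0.0014 0.0013 0.0834]
```

```bash
python3 -m inch '[[[0.001,0.001,0],[0,0,0],-1],[[0.001,0.001,0.015],[0,0,0],-1],[[0.001,0.001,0.03],[0,0,0],-1],[[0.001,0.001,0.04],[0,0,0],-1],[[0.001,0.001,0.05],[0,0,0],-1],[[0.001,0.001,0.06],[0,0,0],-1],[[0.001,0.001,0.07],[0,0,0],-1],[[0.001,0.001,0.078],[0,0,0],-1],[[0.001,0.001,0.082],[0,0,0],-1],[[0.001,0.001,0.082],[0,0,0],-1]]'
```

```text
t: 8.1
ee_pos: [0.5717, 0.0366, 0.0205]
tcp_rot: [-0.647, 0.763, -0.001, 0.0]
ft_force: [-4.0, -0.1, 5.2]
grip_width: 0.0542
finger_force: 64.0
```

Home height matches (TCP 20.5 mm) with light contact. I release, rise straight up, and look.

```bash
python3 -m inch '[[[0,0,0],[0,0,0],1],[[0,0,0],[0,0,0],1],[[0,0,0],[0,0,0],1],[[0,0,0],[0,0,0],1],[[0,0,-0.04],[0,0,0],1],[[0,0,-0.1],[0,0,0],1],[[0,0,-0.16],[0,0,0],1],[[0,0,-0.18],[0,0,0],1],[[0,0,-0.18],[0,0,0],1]]'
python3 see.py w5
python3 - <<'E'
from fit import *
import pickle
c=pickle.load(open('w5.pkl','rb'));r=hole(c,OR,(.5728,.0376),.04);print(np.round(r[1:7],1))
m=np.zeros(c['z_map'].shape,np.uint8);cv2.drawContours(m,[r[7]],-1,1,-1)
P=bydepth(c,np.argwhere(m)[:,::-1].astype(float));P=P[(P[:,2]>.03)&(P[:,2]<.045)]
print(np.median(P[:,2]),(P.max(0)+P.min(0))/2)
E
python3 go.py 0.479,-0.234,0.14 0.48,-0.234,0.002
```

```text
t: 9.22
ee_pos: [0.5718, 0.037, 0.2008]
tcp_rot: [-0.647, 0.763, -0.0, 0.001]
ft_force: [0.4, 0.9, -1.9]
grip_width: 0.0853
finger_force: 0.0
[571.6  35.9  52.6  55.7 322.7 180.4]
0.039371078265509785 [0.57185309 0.03708307 0.03746765]
[ 0.479 -0.234  0.14 ] -> [0.2824 0.0465 0.0585]
[ 0.48  -0.234  0.002] -> [0.2823 0.0454 0.1965]
```

The orange collar is home: its top is at 39.4 mm and it is centred. Now I take a close look over the blue collar.

```bash
python3 -m inch '[[[0.282,0.046,0],[0,0,0],1],[[0.282,0.046,0],[0,0,0],1],[[0.282,0.046,0],[0,0,0],1],[[0.282,0.046,0.04],[0,0,0],1],[[0.282,0.046,0.08],[0,0,0],1],[[0.282,0.046,0.08],[0,0,0],1],[[0.282,0.046,0.08],[0,0,0],1]]'
python3 see.py w6
python3 - <<'E'
from fit import *
import pickle
c=pickle.load(open('w6.pkl','rb'));r=hole(c,BL,(.48,-.234),.0195);print(np.round(r[1:7],1))
m=np.zeros(c['z_map'].shape,np.uint8);cv2.drawContours(m,[r[7]],-1,1,-1)
P=bydepth(c,np.argwhere(m)[:,::-1].astype(float));P=P[(P[:,2]>.0165)&(P[:,2]<.025)]
print(np.median(P[:,2]),(P.max(0)+P.min(0))/2,np.ptp(P,axis=0))
E
python3 go.py 0.48,-0.234,0.002
```

```text
t: 10.15
ee_pos: [0.4791, -0.234, 0.1182]
tcp_rot: [-0.647, 0.763, 0.001, -0.001]
ft_force: [-0.3, 0.0, 0.4]
grip_width: 0.0854
finger_force: 0.0
[ 479.9 -234.5   41.9   45.9  320.6  204.4]
0.01936038773815818 [ 0.48029125 -0.23270524  0.01898471] [0.04268806 0.04263069 0.00494995]
[ 0.48  -0.234  0.002] -> [0.0002 0.     0.1176]
```

```bash
python3 -m inch '[[[-0.001,0,0.06],[0,0,0],1],[[-0.001,0,0.105],[0,0,0],1],[[-0.001,0,0.116],[0,0,0],1],[[-0.001,0,0.116],[0,0,0],-1],[[-0.001,0,0.116],[0,0,0],-1],[[-0.001,0,0.116],[0,0,0],-1],[[-0.001,0,0.116],[0,0,0],-1],[[-0.001,0,0.116],[0,0,0],-1],[[-0.001,0,0.116],[0,0,0],-1]]'; python3 go.py 0.5723,0.06,0.2
```

```text
t: 11.32
ee_pos: [0.4819, -0.2334, 0.0066]
tcp_rot: [-0.647, 0.763, -0.002, 0.001]
ft_force: [-0.3, 0.7, 5.8]
grip_width: 0.0412
finger_force: 59.9
[0.5723 0.06   0.2   ] -> [-0.3041 -0.0424 -0.1934]
```

```bash
python3 -m inch '[[[0,0,-0.06],[0,0,0],-1],[[0,0,-0.12],[0,0,0],-1],[[-0.28,-0.047,-0.14],[0,0,0],-1],[[-0.28,-0.047,-0.14],[0,0,0],-1],[[-0.28,-0.047,-0.14],[0,0,0],-1],[[-0.28,-0.047,-0.14],[0,0,0],-1],[[-0.28,-0.047,-0.14],[0,0,0],-1],[[-0.28,-0.047,-0.14],[0,0,0],-1],[[-0.28,-0.047,-0.14],[0,0,0],-1],[[-0.28,-0.047,-0.14],[0,0,0],-1]]'
python3 see.py w7
python3 - <<'E'
from held import *
import pickle
held(pickle.load(open('w7.pkl','rb')),BL,robot.get_obs()['ee_pos'])
E
python3 go.py 0.5728,0.0376,0.04
```

```text
t: 12.58
ee_pos: [0.572, 0.0347, 0.1439]
tcp_rot: [-0.646, 0.763, -0.0, 0.0]
ft_force: [-0.8, 0.3, -1.0]
grip_width: 0.0415
finger_force: 60.9
held top z 0.15708282426496684 circle 572.0748291015625 34.651771545410156 22.05714225769043 ell ((572.166748046875, 34.56300735473633), (42.95410919189453, 43.934268951416016), 171.8453369140625) slope [-0.00200208  0.00248209] tcp [0.57194913 0.03461604 0.14375091]
[0.5728 0.0376 0.04  ] -> [-0.0031 -0.0003  0.1038]
```

View pics/w7.png

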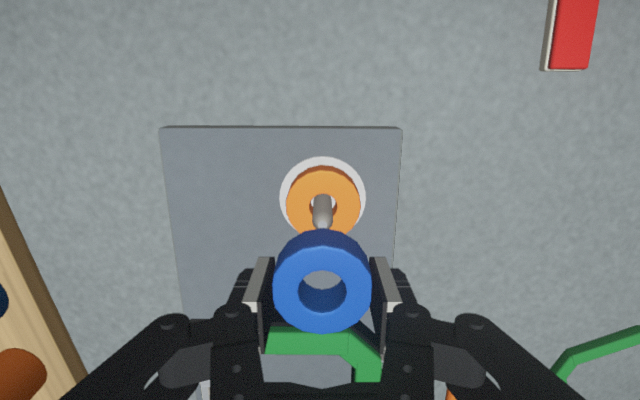

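The blue collar is level in the fingers at (322,280) and the orange one lies flat on the post at (323,202). Offsets are 3 mm, with 97 mm to go down.

```bash
python3 -m inch '[[[-0.003,0,0],[0,0,0],-1],[[-0.003,0,0.03],[0,0,0],-1],[[-0.003,0,0.05],[0,0,0],-1],[[-0.003,0,0.06],[0,0,0],-1],[[-0.003,0,0.07],[0,0,0],-1],[[-0.003,0,0.08],[0,0,0],-1],[[-0.003,0,0.09],[0,0,0],-1],[[-0.003,0,0.096],[0,0,0],-1],[[-0.003,0,0.096],[0,0,0],-1],[[-0.003,0,0.096],[0,0,0],-1]]'
```

```text
t: 13.88
ee_pos: [0.5726, 0.0386, 0.0475]
tcp_rot: [-0.647, 0.763, -0.0, 0.0]
ft_force: [0.7, 0.3, -0.3]
grip_width: 0.0418
finger_force: 60.9
```

```bash
python3 -m inch '[[[0,0,0.001],[0,0,0],-1],[[0,0,0.001],[0,0,0],1],[[0,0,0.001],[0,0,0],1],[[0,0,0.001],[0,0,0],1],[[0,0,0.001],[0,0,0],1],[[0,0,-0.04],[0,0,0],1],[[0,0,-0.1],[0,0,0],1],[[0,0,-0.16],[0,0,0],1],[[0,0,-0.18],[0,0,0],1],[[0,0,-0.18],[0,0,0],1]]'
python3 see.py w8
python3 - <<'E'
from fit import *
import pickle
c=pickle.load(open('w8.pkl','rb'))
for col,lo,hi,z in((BL,.055,.066,.06),(OR,.03,.045,.04)):
    r=hole(c,col,(.5728,.0376),z);print(np.round(r[1:7],1))
    m=np.zeros(c['z_map'].shape,np.uint8);cv2.drawContours(m,[r[7]],-1,1,-1)
    P=bydepth(c,np.argwhere(m)[:,::-1].astype(float));P=P[(P[:,2]>lo)&(P[:,2]<hi)]
    print(np.median(P[:,2]),(P.max(0)+P.min(0))/2)
E
python3 go.py 0.497,0.19,0.228
```

```text
t: 15.12
ee_pos: [0.5731, 0.0388, 0.2288]
tcp_rot: [-0.647, 0.763, -0.0, 0.001]
ft_force: [0.5, -0.6, -0.6]
grip_width: 0.0851
finger_force: 0.0
[572.6  37.2  40.9  44.1 322.9 177.9]
0.05937553503990606 [0.57274431 0.0385224  0.06026532]
[572.6  39.4  50.3  58.1 323.3 174.4]
0.03925232196070355 [0.57198814 0.03277628 0.03599337]
[0.497 0.19  0.228] -> [-0.1369  0.0991 -0.0013]
```

Both collars are home: blue top is at 59.4 mm, orange at 39.3 mm. Next I look at the bar.

```bash
python3 -m inch '[[[-0.196,0.109,0],[0,0,0],1],[[-0.196,0.109,0],[0,0,0],1],[[-0.196,0.109,0],[0,0,0],1],[[-0.196,0.109,0],[0,0,0],1],[[-0.196,0.109,0],[0,0,0],1],[[-0.196,0.109,0],[0,0,0],1],[[-0.196,0.109,0],[0,0,0],1]]'
python3 see.py w9
python3 - <<'E'
from fit import *
import pickle
c=pickle.load(open('w9.pkl','rb'));m=cv2.inRange(cv2.cvtColor(c['frame'],cv2.COLOR_RGB2HSV),*OR)
cs,_=cv2.findContours(m,cv2.RETR_EXTERNAL,cv2.CHAIN_APPROX_NONE)
for k in cs:
    if cv2.contourArea(k)<200: continue
    (u,v),wh,a=cv2.minAreaRect(k)
    mm=np.zeros_like(m);cv2.drawContours(mm,[k],-1,1,-1);P=bydepth(c,np.argwhere(mm)[:,::-1].astype(float))
    q=cv2.minAreaRect(onz(c,k.reshape(-1,2).astype(float),.05)[:,:2].astype(np.float32)*1000)
    print(round(u),round(v),'topz',np.percentile(P[:,2],[50,90]),'mean',P.mean(0),q)
E
python3 go.py 0.497,0.25,0.1
```

```text
t: 16.05
ee_pos: [0.4972, 0.2487, 0.2266]
tcp_rot: [-0.646, 0.763, -0.0, -0.001]
ft_force: [0.0, -0.9, -1.2]
grip_width: 0.0854
finger_force: 0.0
138 294 topz [0.09690187 0.11996733] mean [0.67453723 0.31391208 0.09792592] ((707.7197875976562, 340.7330627441406), (10.332870483398438, 60.37130355834961), 21.296188354492188)
328 165 topz [0.05450251 0.05573962] mean [0.4899757  0.23533536 0.05652383] ((490.76611328125, 240.10406494140625), (114.11223602294922, 11.000211715698242), 79.97735595703125)
[0.497 0.25  0.1  ] -> [-0.0013  0.0005  0.1268]
```

View pics/w9.png

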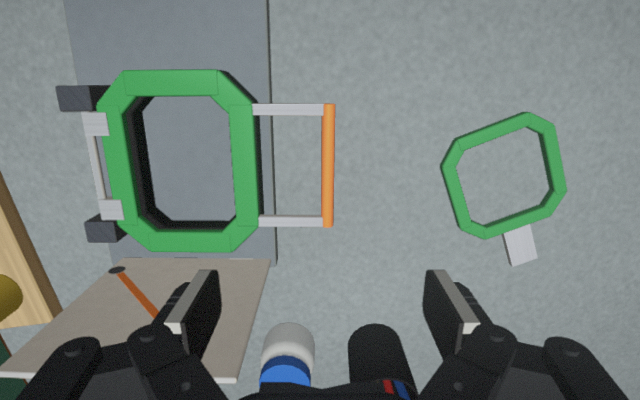

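The bar is at (328,165), which is world (491,240) mm with its top at 56 mm and yaw -10°. This agrees with the post position to 1 mm. I go down with jaws half open and grip.

```bash
python3 -m inch '[[[0.0095,0.005,0],[0,0,0],0],[[0.0095,0.005,0.06],[0,0,0],0],[[0.0095,0.005,0.12],[0,0,0],0],[[0.0095,0.005,0.16],[0,0,0],0],[[0.0095,0.005,0.185],[0,0,0],0],[[0.0095,0.005,0.195],[0,0,0],0],[[0.0095,0.005,0.195],[0,0,0],0],[[0.0095,0.005,0.195],[0,0,0],-1],[[0.0095,0.005,0.195],[0,0,0],-1],[[0.0095,0.005,0.195],[0,0,0],-1],[[0.0095,0.005,0.195],[0,0,0],-1],[[0.0095,0.005,0.195],[0,0,0],-1],[[0.0095,0.005,0.195],[0,0,0],-1]]'
```

```text
t: 17.73
ee_pos: [0.4908, 0.2416, 0.0338]
tcp_rot: [-0.647, 0.763, 0.0, 0.001]
ft_force: [-5.1, 0.8, 6.3]
grip_width: 0.0098
finger_force: 58.6
```

```bash
python3 -m inch '[[[0,-0.0005,-0.015],[0,0,0],-1],[[0,-0.002,-0.03],[0,0,0],-1],[[0,-0.0045,-0.045],[0,0,0],-1],[[0,-0.008,-0.059],[0,0,0],-1],[[0,-0.013,-0.0735],[0,0,0],-1],[[0,-0.0185,-0.0875],[0,0,0],-1],[[0,-0.025,-0.101],[0,0,0],-1],[[0,-0.0325,-0.114],[0,0,0],-1],[[0,-0.041,-0.1265],[0,0,0],-1],[[0,-0.05,-0.138],[0,0,0],-1],[[0,-0.058,-0.1465],[0,0,0],-1],[[0,-0.063,-0.152],[0,0,0],-1],[[0,-0.063,-0.152],[0,0,0],-1],[[0,-0.063,-0.152],[0,0,0],-1],[[0,-0.063,-0.152],[0,0,0],-1]]'
python3 - <<'E'
from h import *
import pickle
c=cam('scene');a=cam('wrist');pickle.dump((c,a),open('end.pkl','wb'))
save(a,'w10.png');save(c,'s10.png',(290,110,450,270),3.5)
for n,k in(('scene',c),('wrist',a)):
    m=cv2.inRange(cv2.cvtColor(k['frame'],cv2.COLOR_RGB2HSV),(8,130,100),(20,255,255))
    P=bydepth(k,np.argwhere(m)[:,::-1].astype(float))
    s=P[(np.abs(P[:,0]-.55)<.08)&(P[:,1]>.14)&(P[:,1]<.31)&(P[:,2]>.12)]
    if len(s): print(n,len(s),s.mean(0),np.percentile(s,[5,95],axis=0))
E
```

```text
t: 19.6
ee_pos: [0.5511, 0.2312, 0.1882]
tcp_rot: [-0.647, 0.762, 0.001, -0.0]
ft_force: [-16.4, 4.6, 13.6]
grip_width: 0.0097
finger_force: 59.3
scene 54 [0.54671264 0.1987677  0.20557435] [[0.54005681 0.17685473 0.20142052]
 [0.55152373 0.22120643 0.20914914]]
wrist 6424 [0.54909202 0.21811039 0.20490452] [[0.53931308 0.1756632  0.20194172]
 [0.55967398 0.27095609 0.20609063]]
```

View pics/s10.png

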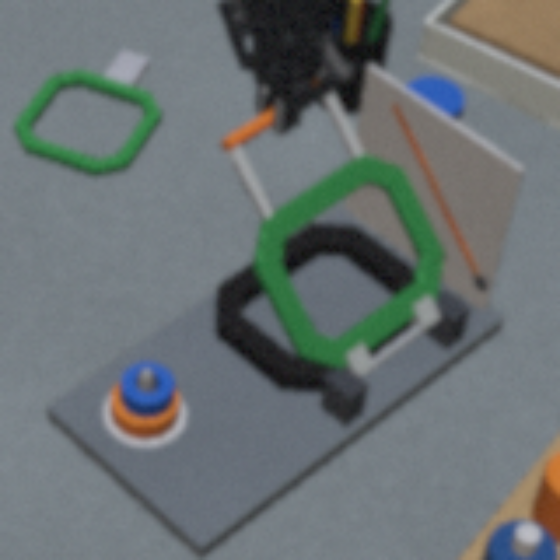

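The hoop stands along the orange line: bar top at 206 mm gives about 44.5°, and both collars are stacked on the post at crop (146,395). I hold briefly, confirm nothing drifts, and hand in.

```bash
python3 -m inch '[[[0,0,0],[0,0,0],-1],[[0,0,0],[0,0,0],-1],[[0,0,0],[0,0,0],-1],[[0,0,0],[0,0,0],-1],[[0,0,0],[0,0,0],-1],[[0,0,0],[0,0,0],-1]]'
python3 - <<'E'
from h import *
k=cam('wrist');m=cv2.inRange(cv2.cvtColor(k['frame'],cv2.COLOR_RGB2HSV),(8,130,100),(20,255,255))
P=bydepth(k,np.argwhere(m)[:,::-1].astype(float));s=P[(np.abs(P[:,0]-.55)<.08)&(P[:,1]>.14)&(P[:,1]<.31)&(P[:,2]>.12)]
z=np.percentile(s[:,2],95);print(len(s),z,'deg',np.degrees(np.arcsin((z-.006-.05)/.215)))
o=robot.get_obs();print(np.abs(o['qd']).max(),o['finger_force'])
if .19<z<.22 and o['finger_force']>20: print(robot.sign_off())
E
```

```text
t: 20.45
ee_pos: [0.5511, 0.2311, 0.1882]
tcp_rot: [-0.647, 0.762, 0.001, -0.0]
ft_force: [-15.9, 4.4, 12.6]
grip_width: 0.0096
finger_force: 59.3
6475 0.2060921078263258 deg 44.274991038170036
0.0013979359047761814 59.30730700492859
the job is handed in; nothing more can be done
None
```

I handed the job in at about 20.5 s: the orange and blue collars are home on the post with blue on top, and the gripper holds the hoop steady at about 44° by camera measurement; the judge's verdict was not shown.

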